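# Air the germination dish and weigh its lid down

## Task

Air the seed germination dish: take its lid by the tab and raise the tab side first by about 2 cm while the far side still rests on the dish, then lift the whole lid just clear, keep it clear and low over the dish for two seconds, and set it back down gently (not dropped), centred and flat, fully home over the rim. Let go of the lid, then gently set the white knobbed weight upright on the middle of the lid to keep it shut. Leave the dish in its place and the other things on the bench undisturbed.

Things in the scene. Friction and masses are not known exactly. Their poses are not given: they have to be found in the camera images.
- dish: Loose round clear glass germination dish, 140 mm across, 32 mm high, open-topped with 4 mm walls, white paper and seeds inside, about 0.5 kg. Origin: centre of its underside (on the bench), z up. The lid's top plate rests on its rim.
- lid: Shallow clear plastic lid, 0.08 kg, loose on the dish: 156 mm across, 15 mm high, skirt 3.5 mm thick (4.5 mm play round the dish), top plate 3 mm. Flat tab along its own -x, pointing within 35 degrees of the robot: 28 mm wide, 13 mm thick, 76 to 114 mm from the centre. Origin: centre of the skirt's lower edge, z up; closed, it is 20 mm and the lid's top 35 mm above the bench.
- lid_tab (a point): Grip point of the lid's tab: middle of its width and thickness, 97 mm from the lid's axis along the lid's -x, 8.5 mm above the lid's origin (28.5 mm above the bench when closed). Pinch the tab across its 28 mm width, firmly (about 45 N): held loosely, the lid sags in the grip.
- lid_heel (a point): Lower edge of the skirt on the far side from the tab, 76 mm from the lid's axis along the lid's +x, at the height of the lid's origin (20 mm above the bench when closed; the dish's rim is at 32 mm).
- weight: Plain white ceramic lid weight, 0.2 to 0.4 kg: disc 68 mm across and 16 mm high with an upright round knob 28 mm across on its middle, 54 mm high overall. Origin: centre of its underside; z up. It starts upright on the bench to the left or right of the dish.
- pot: Bystander: small empty terracotta pot, 76 mm across, 62 mm high, upright. Origin: centre of its underside.
- jar: Bystander: closed jar with a metal cap, 60 mm across, 75 mm high, upright. Origin: centre of its underside.
- label: Bystander: flat wooden plant label, 130 x 18 x 5 mm, lying near the robot's left. Origin: centre of its underside, x along its length.
- trowel: Bystander: hand tool with a wooden handle and flat metal blade, 200 mm long, lying near the robot's right, along its x.
- small_dish: Bystander: small closed culture dish without a tab, 96 mm across, 19 mm high, standing beyond the germination dish. Origin: centre of its underside.

How it is judged (in metres and radians):
On the way, in this order (a step that is already met when the one before it is completed fails the run):
1. the tab side of the lid is raised (lid tilted more than 0.07 rad) while the far side still rests on the dish (angle between lid's own z axis and vertical above 0.07 rad and z of lid_tab in the frame of dish above 0.038 m and z of lid_heel in the frame of dish below 0.025 m and contact force between lid and the fingers above 0.5 N), for 0.1 s.
2. the whole lid is held clear above the dish's rim, touching nothing but the fingers, for 1 s (z of each of lid_heel, lid in the frame of dish above 0.033 m and z of lid_tab in the frame of dish above 0.042 m and contact force between lid and dish below 0.05 N and contact force between lid and the fingers above 0.5 N), for 1 s.
3. the lid is back on the dish, flat, centred within 6 mm and let go, before the weight is put on it (horizontal distance between lid and dish below 0.006 m and z of lid in the frame of dish below 0.0235 m and angle between lid's own z axis and vertical below 0.03 rad and contact force between lid and the fingers below 0.05 N and contact force between weight and lid below 0.05 N), for 0.2 s.
At the end, for the whole second after the job is handed in: The lid lies flat (within 0.03 rad) and fully home on the dish (no more than 3.5 mm above its closed height), centred on it within 6 mm; the weight stands upright on the lid within 15 mm of the lid's centre; both are at rest, and the dish is within 30 mm of where it started (horizontal distance between lid and dish below 0.006 m and z of lid in the frame of dish below 0.0235 m and angle between lid's own z axis and vertical below 0.03 rad and horizontal distance between weight and lid below 0.015 m and z of weight in the frame of lid between 0.012 and 0.018 m and angle between weight's own z axis and vertical below 0.06 rad and contact force between weight and lid above 0.5 N and linear speed of each of weight, lid below 0.02 m/s and distance of dish from where it was at the start of the episode below 0.03 m); the robot touches nothing.
It fails at once if the lid is dropped or flung (faster than 0.4 m/s or 2.5 rad/s) (linear speed of lid above 0.4 m/s or angular speed of lid above 2.5 rad/s).
It fails at once if the lid is lifted more than 90 mm above its closed height or carried more than 60 mm sideways off the dish (z of lid in the frame of dish above 0.11 m or horizontal distance between lid and dish above 0.06 m).
It fails at once if the weight is dropped on the lid (over 0.4 m/s within 25 mm of it) (z of weight in the frame of lid below 0.04 m and horizontal distance between weight and lid below 0.06 m and linear speed of weight above 0.4 m/s).
It fails at once if the dish is pushed more than 40 mm or tipped (distance of dish from where it was at the start of the episode above 0.04 m or angle between dish's own z axis and vertical above 0.2 rad).
It fails at once if a bystander is moved more than 40 mm or knocked over (distance of any of pot, jar, label, trowel, small_dish from where it was at the start of the episode above 0.04 m or angle between any of pot, jar, label, trowel, small_dish's own z axis and vertical above 0.5 rad).
It also fails if it takes over 64 s, if anything falls off the work surface, if the arm or the gripper's body presses on something with over 40 N, if the wrist force passes 120 N, or if a joint passes its speed limit or range.

## Robot

A 6-joint arm with a two-finger parallel gripper is mounted at the origin on the work surface. World frame = base frame: x ahead of the robot, y to its left, z up, the work surface at z = 0. Lengths are in mm, angles in rad, forces in N, time in s.
With the tool pointing down it reaches from about 300 to 1000 mm from the base axis. Payload 5.1 kg.
Tool frame: the origin (TCP) lies midway between the tips of the shut fingers; the grasp point (between the pads) lies 19 mm behind it; z points along the fingers, y is the line along which they close (so a half turn about z gives the same grasp; the last joint's range is limited). The gripper opens to 95 mm and grips with 3 to 60 N. Pads are 20 mm wide; open, the fingers measure 119 mm over their backs; the gripper's body (75 mm by 180 mm) begins 59 mm behind the grasp point.
Start: joints at [1.144, 0.124, 1.65, -0, 1.367, -0.083], TCP at [219.114, 611.943, 214.656] pointing down, gripper open.
Joint ranges: [-2.61, 2.61], [-1.02, 2.33], [0.03, 2.71], [-1.35, 4.49], [0.32, 2.68], [-2.91, 2.91]. Speed limits (rad/s): [2.57, 2.57, 3.14, 3.14, 3.14, 3.14].

## Interface

Orientations are given as a unit quaternion [x, y, z, w].
In Python, from cell import env gives the robot as it stands.
- The arm moves only by the shell command python3 inch.py 'ROWS' [FORCE]. ROWS is a JSON list of rows, 1 to 10 of them, each written [opening, [dx, dy, dz], [rx, ry, rz]]: the opening from 0.0 (shut) to 1.0 (fully open), then dx, dy, dz in shares of 300 mm (1.0 is 300 mm), then a rotation vector rx, ry, rz in normalised numbers (1 is 2 rad); each row is the pose to reach, as a shift and turn from the pose commanded when the command began, along the tool's axes at that moment; what a row does not reach only later rows make up. A row lasts 1/10 s, in which the tool goes at most 50 mm and 0.15 rad, less where a joint would pass 70% of its speed; a pose out of reach is approached as far as the arm can. The fingers move at their own pace and stop on an object; FORCE is the grip in N (left out, the last holds). Time passes only in rows, so rows that do not move let the fingers close. It prints the time, the measured TCP pose, the force, the opening and the grip force at its end. A shift or turn number past 1, either way, is cut back to 1. Input that does not fit is refused with a message, and nothing moves.
- env.get_obs(): the state, without advancing time (a new reading comes with each control period).
- env.grab_frame(name): name is "side" or "top"; returns a dict with "image" (400x640x3 uint8, blue, green, red), "intrinsics" (3x3 intrinsics, pixels), "T" (4x4, takes a point from camera to world coordinates). Camera axes: x right, y up, looking along -z (the intrinsics and any distortion apply to the point x, -y, -z); pixel columns grow to the right and rows downward; lengths in mm; the calibration is good to about 2 mm. A picture is of the moment at which its call begins. There is no depth.
- env.job_done(): hands the job in; it is judged then, once.
The state is a dict: "time_s": time; "q": joint angles; "dq": joint speeds; "joint_efforts": joint torques, N m; "position": TCP position; "orientation": TCP orientation; "force": force on the tool from outside, world axes, zero at the start; "moment": the same for the moment, N m; "grip_width": opening from 0.0 (shut) to 1.0 (fully open); "grip_force": force on a finger pad.
Only numpy, scipy, OpenCV 4.12 (cv2) and the standard library are available. Lean on these libraries where they do the work, as an engineer would, in place of code of your own. Each camera call takes 0.05 s, during which the arm holds its last target. There are 200 camera calls.

## Working session

There is one attempt and no reset: what is moved stays moved. The work goes in short steps, Python scripts to look and compute and a shell command to move; the robot and the scene stay as the last step left them, time stands still between calls to the robot, and variables do not carry over. Pictures are saved under pics/ and viewed, at most 12 in all, crops included, and the job is handed in when it is done.

```bash
ls; mkdir -p pics
python3 - <<'E'
from cell import env
import cv2,pickle
o=env.get_obs(); print(o['time_s'],o['position'],o['orientation'],o['grip_width'])
for n in('top','side'):
    f=env.grab_frame(n); cv2.imwrite(f'pics/{n}0.png',f['image']); print(n,f['intrinsics'],f['T'], [k for k in f])
    pickle.dump(f,open(f'{n}0.pkl','wb'))
E
```

```text
cell.py
inch.py
pics
0.0 [218.85372543 611.35141152 213.38532289] [ 1.71028709e-01  9.85265488e-01 -1.01954867e-03 -2.44743786e-04] 1.0027241800533657
top [[377.14000737   0.         320.57812084]
 [  0.         377.14000737 195.75271046]
 [  0.           0.           1.        ]] [[-1.10613775e-01  9.69188826e-01 -2.20085467e-01  3.41553801e+02]
 [-9.93860986e-01 -1.07372424e-01  2.66740104e-02  1.20966841e+01]
 [ 2.22104283e-03  2.21684872e-01  9.75115831e-01  9.78024729e+02]
 [ 0.00000000e+00  0.00000000e+00  0.00000000e+00  1.00000000e+00]] ['image', 'intrinsics', 'T']
side [[501.27451005   0.         312.77355922]
 [  0.         501.27451005 204.0632471 ]
 [  0.           0.           1.        ]] [[-9.97643754e-01  2.04902517e-02 -6.54758785e-02  4.66239915e+02]
 [-6.70253226e-02 -4.94840079e-01  8.66395350e-01  1.05621593e+03]
 [-1.46474301e-02  8.68742451e-01  4.95047479e-01  6.68632567e+02]
 [ 0.00000000e+00  0.00000000e+00  0.00000000e+00  1.00000000e+00]] ['image', 'intrinsics', 'T']
```

View pics/top0.png

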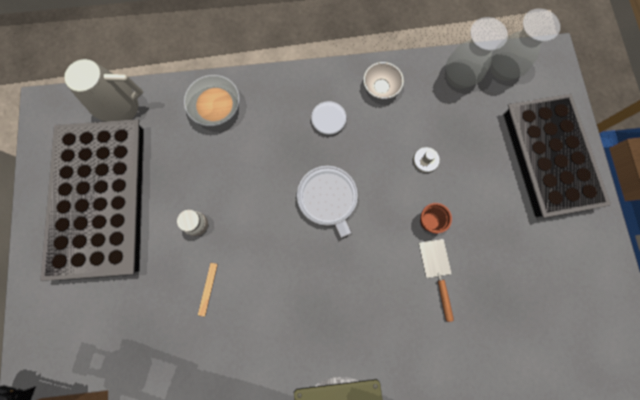

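View pics/side0.png

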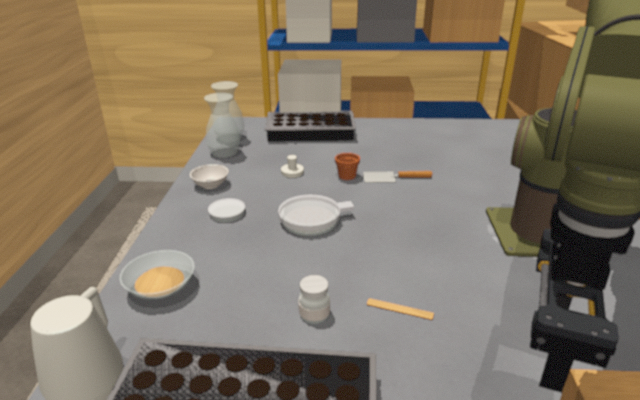

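The top view shows the lid at about (328,196) with its tab to (345,235), the weight at (427,160), the pot at (436,219) and the jar at (191,222). I'll enlarge the lid and weight.

Run:
```python
import cv2,numpy as np
a=cv2.imread('pics/top0.png'); b=cv2.imread('pics/side0.png')
c1=cv2.resize(a[150:250,285:365],None,fx=6,fy=6,interpolation=cv2.INTER_CUBIC)[:600]
c2=cv2.resize(a[140:180,405:450],None,fx=7,fy=7,interpolation=cv2.INTER_CUBIC)
im=np.zeros((600,800,3),np.uint8); im[:600,:480]=c1; im[:280,482:482+315]=c2[:280]
c3=cv2.resize(b[148:183,275:315],None,fx=7,fy=7,interpolation=cv2.INTER_CUBIC)
im[300:545,482:762]=c3
cv2.imwrite('pics/c1.png',im)
```

```text
(no output)
```

View pics/c1.png

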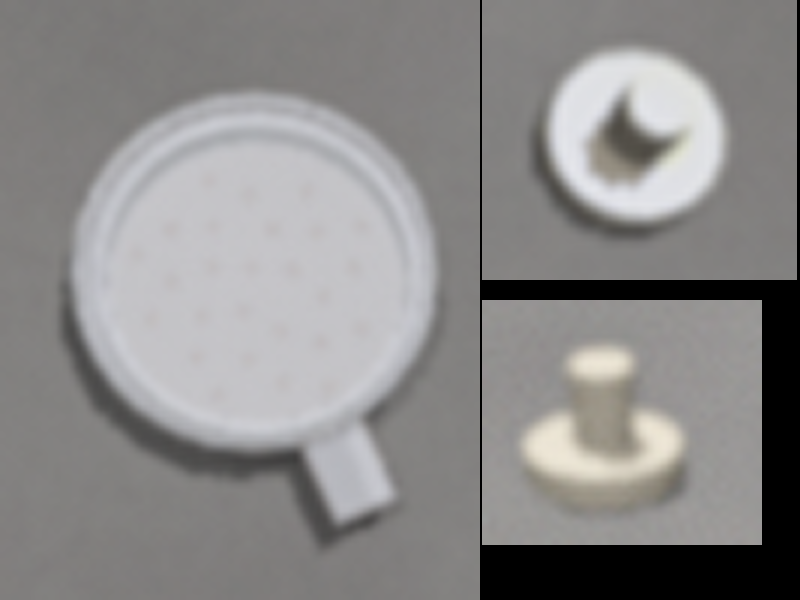

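Enlarged crop: the lid outline runs X 73–437, Y 92–450, with the tab end midpoint near (367,510). The knob top is at (663,107) in the top view and (601,363) in the side view.

```bash
cat > h.py <<'E'
import numpy as np,pickle
from scipy.spatial.transform import Rotation as R
def ray(f,u,v):
    K,T=f['intrinsics'],f['T']; d=np.linalg.inv(K)@[u,v,1]; d=np.array([d[0],-d[1],-d[2]])
    return T[:3,3],T[:3,:3]@d
def atz(f,u,v,z):
    p,d=ray(f,u,v); return p+d*(z-p[2])/d[2]
def tri(*rs):
    A=0;b=0
    for p,d in rs:
        d=d/np.linalg.norm(d);M=np.eye(3)-np.outer(d,d);A=A+M;b=b+M@p
    return np.linalg.solve(A,b)
def proj(f,P):
    c=f['T'][:3,:3].T@(np.asarray(P,float)-f['T'][:3,3]);h=f['intrinsics']@[c[0],-c[1],-c[2]];return h[:2]/h[2]
E
python3 - <<'E'
from h import *
import cv2
t=pickle.load(open('top0.pkl','rb'));s=pickle.load(open('side0.pkl','rb'))
c=lambda X,Y,k,u,v:(u+(X+.5)/k-.5,v+(Y+.5)/k-.5)
L=lambda X,Y,z:atz(t,*c(X,Y,6,285,150),z)
# lid: fit centre by matching projected silhouette (top+bottom circles) bbox
from scipy.optimize import least_squares
a=np.linspace(0,2*np.pi,180)
def bb(x,y):
    P=np.array([proj(t,[x+78*np.cos(k),y+78*np.sin(k),z]) for k in a for z in(20,35)]);return np.r_[P.min(0),P.max(0)]
obs=np.r_[c(73,92,6,285,150),c(437,450,6,285,150)]
r=least_squares(lambda p:bb(*p)-obs,[500,0]);print('lid',r.x,r.fun)
e=(L(338,522,35)+L(397,493,35))/2;print('tabend',e[:2]);d=e[:2]-r.x;print(np.linalg.norm(d),np.degrees(np.arctan2(d[1],d[0])))
for A,B in(((308,462),(338,522)),((368,425),(397,493))):
    q=L(*B,35)-L(*A,35);print('side dir',np.degrees(np.arctan2(q[1],q[0])))
k=c(181,107,7,405,140);ks=c(119,63,7,275,148)
print('knob',tri(ray(t,*k),ray(s,*ks)),atz(t,*k,54),atz(s,*ks,54),'disc',atz(t,*c(154,133,7,405,140),10))
print('pot',atz(t,436,217,62),'jar',atz(t,190,220,75),'label',atz(t,207,290,3))
p=R.from_quat([1.71028709e-01,9.85265488e-01,-1.01954867e-03,-2.44743786e-04]).as_matrix();print(p)
E
cat > go.py <<'E'
# usage: go.py x y z yawdeg [pitch rad: tab side up]  -> row (in the present tool axes) to reach TCP pose
import sys; from h import *; from cell import env
x,y,z,yaw,pit=[*map(float,sys.argv[1:6])]+[0]*(6-len(sys.argv))
o=env.get_obs();C=R.from_quat(o['orientation'])
a=np.radians(yaw);X=np.array([np.cos(a),np.sin(a),0]);Z=np.array([0,0,-1.]);Y=np.cross(Z,X)
D=R.from_rotvec(pit*-Y)*R.from_matrix(np.c_[X,Y,Z])
# +pit: about -toolY so tool x (tab direction) rises
D2=R.from_rotvec(pit*Y)*R.from_matrix(np.c_[X,Y,Z])
if D2.apply([1,0,0])[2]*np.sign(pit or 1)>D.apply([1,0,0])[2]*np.sign(pit or 1): D=D2
print('t',round(o['time_s'],2),'pos',o['position'].round(1) if hasattr(o['position'],'round') else o['position'],'F',np.round(o['force'],1),'gf',round(o['grip_force'],1))
print('d',np.round(C.inv().apply(np.array([x,y,z])-o['position']),1),'rot',np.round((C.inv()*D).as_rotvec(),4))
E
python3 go.py 465.4 -60.6 150 -162.2
```

```text
t 0.1 pos [218.9 611.4 213.5] F [-0.   0.5  0.5] gf 0.0
d [-458.6 -549.5   64.5] rot [-0.0017 -0.0007 -0.6544]
```

Units first: shifts go in shares of 300 mm and turns go in shares of 2 rad. So -300 mm is -1, -250 mm is -0.8333, -0.33 rad is -0.165.

```bash
python3 inch.py '[[0.6,[-0.8333,-1,0],[0,0,-0.165]],[0.6,[-0.8333,-1,0],[0,0,-0.165]],[0.6,[-0.8333,-1,0],[0,0,-0.165]],[0.6,[-0.8333,-1,0],[0,0,-0.165]],[0.6,[-0.8333,-1,0],[0,0,-0.165]],[0.6,[-0.8333,-1,0],[0,0,-0.165]],[0.6,[-0.8333,-1,0],[0,0,-0.165]],[0.6,[-0.8333,-1,0],[0,0,-0.165]],[0.6,[-0.8333,-1,0],[0,0,-0.165]]]' 45; python3 go.py 465.4 -60.6 120 -162.2
```

```text
time_s: 1.0
position: [354.4, 241.7, 214.3]
orientation: [0.01, 1.0, -0.001, 0.0]
force: [-0.1, 0.7, -0.1]
grip_width: 0.604
grip_force: 0.0
t 1.0 pos [354.4 241.7 214.3] F [-0.1  0.7 -0.1] gf 0.0
d [-117.  -299.9   94.7] rot [-1.200e-03  2.000e-04 -3.307e-01]
```

To row units: -300 mm is -1, -117 mm is -0.39, -0.33 rad is -0.165.

```bash
python3 inch.py '[[0.6,[-0.39,-1,0.3167],[0,0,-0.165]],[0.6,[-0.39,-1,0.3167],[0,0,-0.165]],[0.6,[-0.39,-1,0.3167],[0,0,-0.165]],[0.6,[-0.39,-1,0.3167],[0,0,-0.165]],[0.6,[-0.39,-1,0.3167],[0,0,-0.165]],[0.6,[-0.39,-1,0.3167],[0,0,-0.165]],[0.6,[-0.39,-1,0.3167],[0,0,-0.165]],[0.6,[-0.39,-1,0.3167],[0,0,-0.165]],[0.6,[-0.39,-1,0.3167],[0,0,-0.165]],[0.6,[-0.39,-1,0.3167],[0,0,-0.165]]]'; python3 go.py 465.4 -60.6 10 -162.2
python3 - <<'E'
from h import *
from cell import env
import cv2
f=env.grab_frame('top');g=env.grab_frame('side')
im=np.vstack([cv2.resize(f['image'][150:250,270:400],None,fx=3,fy=3,interpolation=2),cv2.resize(g['image'][140:240,260:390],None,fx=3,fy=3,interpolation=2)])
cv2.imwrite('pics/c2.png',im)
E
```

```text
time_s: 2.0
position: [466.1, -55.2, 119.6]
orientation: [-0.158, 0.987, 0.0, -0.0]
force: [-0.1, 0.4, 0.2]
grip_width: 0.605
grip_force: 0.0
t 2.0 pos [466.1 -55.2 119.6] F [-0.1  0.4  0.2] gf 0.0
d [  2.4  -5.  109.6] rot [ 0.0006 -0.      0.0067]
```

View pics/c2.png

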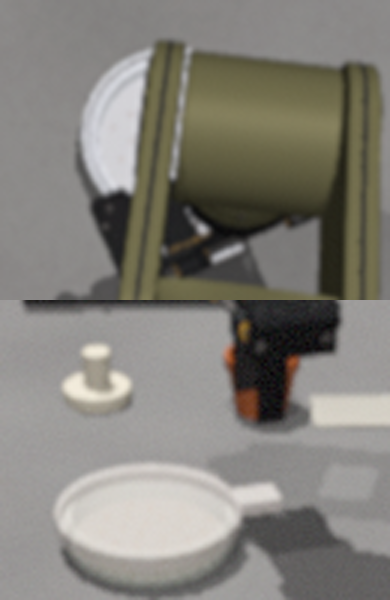

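The gripper hangs over the tab and looks aligned (tab at about (258,497) in the side half). I'll descend and settle.

To row units: 70 mm is 0.2333, 35 mm is 0.1167, 0.007 rad is 0.0035.

```bash
python3 inch.py '[[0.6,[0.008,-0.0167,0.1167],[0,0,0.0035]],[0.6,[0.008,-0.0167,0.2333],[0,0,0.0035]],[0.6,[0.008,-0.0167,0.2333],[0,0,0.0035]],[0.6,[0.008,-0.0167,0.2333],[0,0,0.0035]]]'; python3 go.py 465.4 -60.6 10 -162.2
```

```text
time_s: 2.5
position: [465.3, -60.9, 50.0]
orientation: [-0.155, 0.988, 0.0, -0.0]
force: [0.5, -0.7, -0.5]
grip_width: 0.604
grip_force: 0.0
t 2.5 pos [465.3 -60.9  50. ] F [ 0.5 -0.7 -0.5] gf 0.0
d [-0.2  0.2 40. ] rot [ 0.0004 -0.0005  0.0002]
```

To row units: 40 mm is 0.1333, 20 mm is 0.0667.

```bash
python3 inch.py '[[0.6,[0,0,0.0667],[0,0,0]],[0.6,[0,0,0.1333],[0,0,0]],[0.6,[0,0,0.1333],[0,0,0]],[0.6,[0,0,0.1333],[0,0,0]]]'; python3 go.py 465.4 -60.6 10 -162.2
python3 - <<'E'
from h import *
from cell import env
import cv2
g=env.grab_frame('side')
cv2.imwrite('pics/c3.png',cv2.resize(g['image'][160:250,260:390],None,fx=5,fy=5,interpolation=2))
E
```

```text
time_s: 2.9
position: [466.8, -61.9, 11.6]
orientation: [-0.154, 0.988, -0.001, 0.001]
force: [-0.5, 0.5, 0.5]
grip_width: 0.602
grip_force: 0.0
t 2.9 pos [466.8 -61.9  11.6] F [-0.5  0.5  0.5] gf 0.0
d [0.9 1.6 1.6] rot [-0.0014  0.0021 -0.0008]
```

View pics/c3.png

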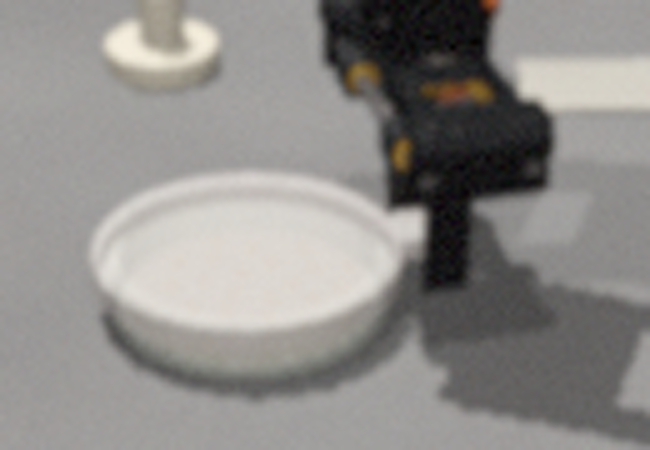

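The finger stands beside the tab at about (447,240), overlapping it correctly. Next I close the gripper.

To row units: 1 mm is 0.0033.

```bash
python3 inch.py '[[0.4,[0,0.0033,0.0033],[0,0,0]],[0.28,[0,0.0033,0.0033],[0,0,0]],[0.2,[0,0.0033,0.0033],[0,0,0]],[0.1,[0,0.0033,0.0033],[0,0,0]],[0.1,[0,0.0033,0.0033],[0,0,0]],[0.1,[0,0.0033,0.0033],[0,0,0]],[0.1,[0,0.0033,0.0033],[0,0,0]]]' 45
python3 go.py 465.4 -60.6 10 -162.2
```

```text
time_s: 3.65
position: [465.3, -60.9, 8.9]
orientation: [-0.154, 0.988, 0.0, 0.0]
force: [-0.9, -1.1, 2.7]
grip_width: 0.292
grip_force: 44.9
t 3.65 pos [465.3 -60.9   8.9] F [-0.9 -1.1  2.7] gf 44.9
d [-0.2  0.3 -1.1] rot [ 0.      0.0001 -0.0014]
```

To row units: -20 mm is -0.0667, -13.4 mm is -0.0447, 0.12 rad is 0.06.

```bash
python3 inch.py '[[0.1,[0.0013,0,-0.011],[0,0.01,0]],[0.1,[0.0027,0,-0.0223],[0,0.02,0]],[0.1,[0.0033,0,-0.0333],[0,0.03,0]],[0.1,[0.0043,0,-0.0447],[0,0.04,0]],[0.1,[0.0047,0,-0.0557],[0,0.05,0]],[0.1,[0.005,0,-0.0667],[0,0.06,0]],[0.1,[0.005,0,-0.0667],[0,0.06,0]],[0.1,[0.005,0,-0.0667],[0,0.06,0]],[0.1,[0.005,0,-0.0667],[0,0.06,0]],[0.1,[0.005,0,-0.0667],[0,0.06,0]]]' 45
python3 go.py 465.4 -60.6 10 -162.2
python3 - <<'E'
from h import *
from cell import env
import cv2
g=env.grab_frame('side')
cv2.imwrite('pics/c4.png',cv2.resize(g['image'][160:250,260:390],None,fx=5,fy=5,interpolation=2))
E
```

```text
time_s: 4.65
position: [463.7, -61.3, 28.6]
orientation: [-0.154, 0.986, -0.009, -0.059]
force: [0.6, 0.6, -0.5]
grip_width: 0.291
grip_force: 44.9
t 4.65 pos [463.7 -61.3  28.6] F [ 0.6  0.6 -0.5] gf 44.9
d [-4.   0.2 18.2] rot [ 0.0002 -0.1198 -0.0015]
```

View pics/c4.png

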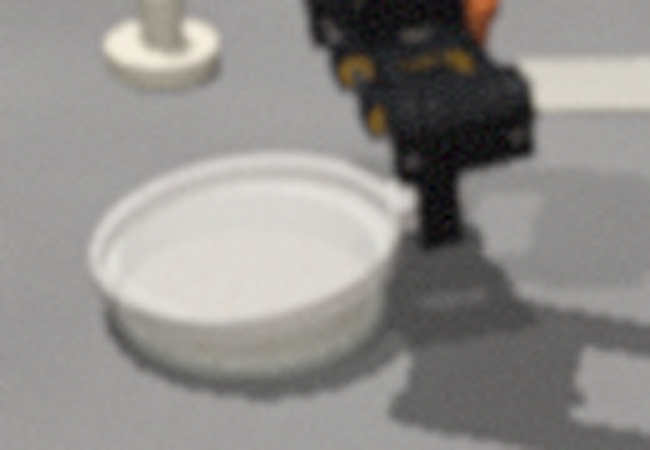

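The tab side is up and the far edge at (92,260) has not moved, so the heel is resting on the dish. Next I level the lid and lift it clear.

```bash
python3 go.py 465.4 -60.7 36 -162.2
```

```text
t 4.7 pos [463.7 -61.4  28.6] F [0.2 1.2 0.2] gf 44.9
d [-1.   0.1 -7.6] rot [ 1.000e-04 -1.199e-01 -1.600e-03]
```

To row units: -8 mm is -0.0267, -7.6 mm is -0.0253, -0.12 rad is -0.06.

```bash
python3 inch.py '[[0.1,[0.0013,0,-0.0133],[0,0,0]],[0.1,[0.0027,0,-0.0267],[0,-0.01,0]],[0.1,[0.0013,0,-0.0267],[0,-0.02,0]],[0.1,[0,0,-0.0267],[0,-0.03,0]],[0.1,[-0.0013,0,-0.0267],[0,-0.04,0]],[0.1,[-0.0027,0,-0.0253],[0,-0.05,0]],[0.1,[-0.0033,0,-0.0253],[0,-0.06,0]],[0.1,[-0.0033,0,-0.0253],[0,-0.06,0]],[0.1,[-0.0033,0,-0.0253],[0,-0.06,0]]]' 45
python3 go.py 465.4 -60.7 36 -162.2
python3 - <<'E'
from h import *
from cell import env
import cv2
g=env.grab_frame('side')
cv2.imwrite('pics/c5.png',cv2.resize(g['image'][160:250,260:390],None,fx=5,fy=5,interpolation=2))
E
```

```text
time_s: 5.6
position: [465.5, -60.9, 36.1]
orientation: [-0.154, 0.988, -0.0, 0.0]
force: [-0.5, -0.3, -1.3]
grip_width: 0.288
grip_force: 44.9
t 5.6 pos [465.5 -60.9  36.1] F [-0.5 -0.3 -1.3] gf 44.9
d [0.  0.2 0.1] rot [-0.      0.0001 -0.0017]
```

View pics/c5.png

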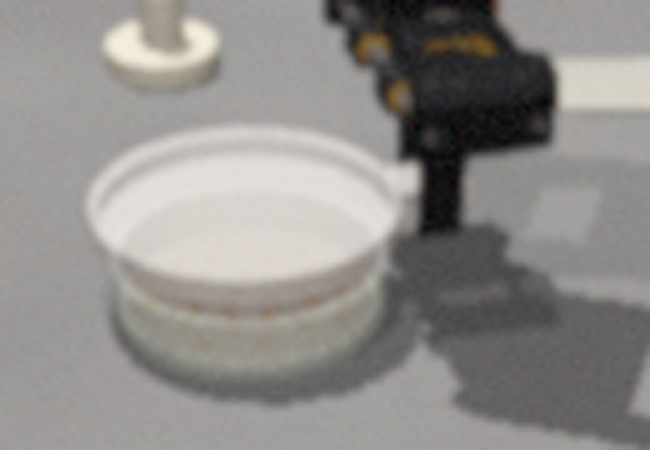

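The lid is level and clear all round, with the glass visible beneath it (rim at about y=300), and still centred. I hold for over 2 s, then lower slowly.

To row units: 24 mm is 0.08, 22 mm is 0.0733.

```bash
H='see rows'; python3 inch.py '[[0.1,[0,0,0],[0,0,0]],[0.1,[0,0,0],[0,0,0]],[0.1,[0,0,0],[0,0,0]],[0.1,[0,0,0],[0,0,0]],[0.1,[0,0,0],[0,0,0]],[0.1,[0,0,0],[0,0,0]],[0.1,[0,0,0],[0,0,0]],[0.1,[0,0,0],[0,0,0]],[0.1,[0,0,0],[0,0,0]],[0.1,[0,0,0],[0,0,0]]]' 45 >/dev/null
python3 inch.py '[[0.1,[0,0,0],[0,0,0]],[0.1,[0,0,0],[0,0,0]],[0.1,[0,0,0],[0,0,0]],[0.1,[0,0,0],[0,0,0]],[0.1,[0,0,0],[0,0,0]],[0.1,[0,0,0],[0,0,0]],[0.1,[0,0,0],[0,0,0]],[0.1,[0,0,0],[0,0,0]],[0.1,[0,0,0],[0,0,0]],[0.1,[0,0,0],[0,0,0]]]' 45
python3 inch.py '[[0.1,[0,0,0],[0,0,0]],[0.1,[0,0,0.0133],[0,0,0]],[0.1,[0,0,0.0267],[0,0,0]],[0.1,[0,0,0.04],[0,0,0]],[0.1,[0,0,0.0533],[0,0,0]],[0.1,[0,0,0.0667],[0,0,0]],[0.1,[0,0,0.0733],[0,0,0]],[0.1,[0,0,0.08],[0,0,0]],[0.1,[0,0,0.08],[0,0,0]],[0.1,[0,0,0.08],[0,0,0]]]' 45
python3 go.py 465.4 -60.7 9 -162.2
```

```text
time_s: 7.65
position: [465.6, -60.8, 36.1]
orientation: [-0.154, 0.988, -0.0, -0.0]
force: [0.2, 0.4, -0.9]
grip_width: 0.287
grip_force: 44.9
time_s: 8.65
position: [465.7, -60.8, 12.2]
orientation: [-0.154, 0.988, -0.0, 0.0]
force: [-0.2, -0.2, -0.9]
grip_width: 0.29
grip_force: 44.9
t 8.65 pos [465.7 -60.8  12.2] F [-0.2 -0.2 -0.9] gf 44.9
d [0.2 0.2 3.2] rot [-0.0001  0.0001 -0.0015]
```

To row units: 3.2 mm is 0.0107, 2.7 mm is 0.009.

```bash
python3 inch.py '[[0.1,[0,0,0.0023],[0,0,0]],[0.1,[0,0,0.0047],[0,0,0]],[0.1,[0,0,0.007],[0,0,0]],[0.1,[0,0,0.009],[0,0,0]],[0.1,[0,0,0.0107],[0,0,0]],[0.1,[0,0,0.0107],[0,0,0]],[0.1,[0,0,0.0107],[0,0,0]]]' 45
python3 go.py 465.4 -60.7 9 -162.2
```

```text
time_s: 9.35
position: [465.6, -60.8, 9.0]
orientation: [-0.154, 0.988, -0.0, 0.0]
force: [-0.5, 0.3, -0.7]
grip_width: 0.292
grip_force: 44.9
t 9.35 pos [465.6 -60.8   9. ] F [-0.5  0.3 -0.7] gf 44.9
d [ 0.2  0.2 -0. ] rot [-0.0001  0.0002 -0.0015]
```

To row units: 0.6 mm is 0.002, 0.3 mm is 0.001.

```bash
python3 inch.py '[[0.1,[0,0,0.001],[0,0,0]],[0.1,[0,0,0.002],[0,0,0]],[0.1,[0,0,0.002],[0,0,0]]]' 45 | grep -E 'pos|force'
python3 inch.py '[[0.1,[0,0,0.001],[0,0,0]],[0.1,[0,0,0.002],[0,0,0]],[0.1,[0,0,0.002],[0,0,0]]]' 45 | grep -E 'pos|force'
python3 - <<'E'
from cell import env
print(env.get_obs()['moment'])
E
```

```text
position: [465.7, -60.8, 8.8]
force: [-2.2, 0.7, 4.8]
grip_force: 44.9
position: [465.7, -60.8, 8.7]
force: [-4.6, 1.2, 9.3]
grip_force: 44.9
[0.28814635 0.70989455 0.0232499 ]
```

The lid is seated: contact at z≈8.8, force 9 N. I ease off, then release.

To row units: -0.8 mm is -0.0027, -0.4 mm is -0.0013.

```bash
python3 inch.py '[[0.1,[0,0,-0.0013],[0,0,0]],[0.1,[0,0,-0.0027],[0,0,0]],[0.1,[0,0,-0.0027],[0,0,0]]]' 45 | grep -E 'pos|force'
python3 inch.py '[[0.35,[0,0,0],[0,0,0]],[0.5,[0,0,0],[0,0,0]],[0.6,[0,0,0],[0,0,0]],[0.6,[0,0,0],[0,0,0]],[0.6,[0,0,0],[0,0,0]],[0.6,[0,0,0],[0,0,0]],[0.6,[0,0,0],[0,0,0]]]'
python3 - <<'E'
from h import *
from cell import env
import cv2
g=env.grab_frame('side')
cv2.imwrite('pics/c6.png',cv2.resize(g['image'][160:250,260:390],None,fx=5,fy=5,interpolation=2))
E
```

```text
position: [465.7, -60.8, 8.8]
force: [-3.2, 0.3, 5.2]
grip_force: 44.9
time_s: 10.95
position: [465.6, -60.8, 8.5]
orientation: [-0.154, 0.988, -0.0, 0.0]
force: [0.0, -0.1, -0.4]
grip_width: 0.6
grip_force: 0.0
```

View pics/c6.png

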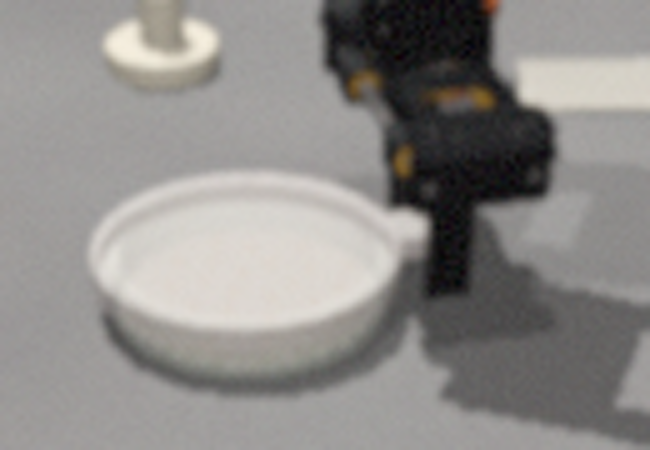

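The lid is back home, looking the same as before the lift, and the fingers are clear. I retract and go to the weight.

To row units: -130 mm is -0.4333, -100 mm is -0.3333.

```bash
python3 inch.py '[[0.6,[0,0,-0.0667],[0,0,0]],[0.6,[0,0,-0.2],[0,0,0]],[0.8,[0,0,-0.3333],[0,0,0]],[0.8,[0,0,-0.4333],[0,0,0]],[0.8,[0,0,-0.4333],[0,0,0]],[0.8,[0,0,-0.4333],[0,0,0]]]' | head -2
python3 go.py 628.5 -307 110 -162.2
python3 - <<'E'
from cell import env
from h import *
import cv2
f=env.grab_frame('top');pickle.dump(f,open('top1.pkl','wb'))
E
```

```text
time_s: 11.6
position: [465.9, -60.8, 139.0]
t 11.6 pos [465.9 -60.8 139. ] F [-0.4  0.3 -0.1] gf 0.0
d [ -79.9 -283.9   29.3] rot [-0.0008  0.0013 -0.0014]
```

To row units: -284 mm is -0.9467, -80 mm is -0.2667.

```bash
python3 inch.py '[[0.8,[-0.2667,-0.9467,0],[0,0,0]],[0.8,[-0.2667,-0.9467,0],[0,0,0]],[0.8,[-0.2667,-0.9467,0],[0,0,0]],[0.8,[-0.2667,-0.9467,0],[0,0,0]],[0.8,[-0.2667,-0.9467,0],[0,0,0]],[0.8,[-0.2667,-0.9467,0],[0,0,0]],[0.8,[-0.2667,-0.9467,0.0967],[0,0,0]],[0.8,[-0.2667,-0.9467,0.0967],[0,0,0]],[0.8,[-0.2667,-0.9467,0.0967],[0,0,0]]]' | head -2
python3 go.py 628.5 -307 60 -162.2
python3 - <<'E'
from cell import env
from h import *
import cv2
f=env.grab_frame('top');g=env.grab_frame('side');pickle.dump(f,open('top2.pkl','wb'))
A=cv2.resize(f['image'][140:250,285:365],None,fx=4,fy=4,interpolation=2);B=cv2.resize(g['image'][110:220,240:340],None,fx=4,fy=4,interpolation=2)
cv2.imwrite('pics/c7.png',np.hstack([A,B]))
E
```

```text
time_s: 12.55
position: [626.2, -305.7, 106.0]
t 12.55 pos [ 626.2 -305.7  106. ] F [-0.5  0.2  0.4] gf 0.0
d [-2.  -2.2 46. ] rot [ 0.0049 -0.0043 -0.0014]
```

View pics/c7.png

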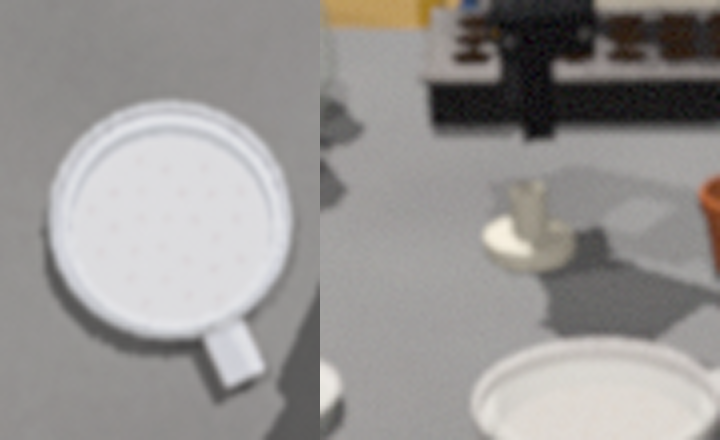

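The lid is in its place, centre at about (171,219) in the crop, within a millimetre or so of before. The fingers are above the weight's knob. I descend to the knob.

To row units: 46 mm is 0.1533, 40 mm is 0.1333.

```bash
python3 inch.py '[[0.8,[-0.0067,-0.0073,0.0667],[0,0,0]],[0.8,[-0.0067,-0.0073,0.1333],[0,0,0]],[0.8,[-0.0067,-0.0073,0.1533],[0,0,0]],[0.8,[-0.0067,-0.0073,0.1533],[0,0,0]],[0.8,[-0.0067,-0.0073,0.1533],[0,0,0]]]' | head -2
python3 go.py 628.5 -307 22 -162.2
python3 - <<'E'
from cell import env
from h import *
import cv2
g=env.grab_frame('side');
o=env.get_obs();print(proj(g,o['position']))
cv2.imwrite('pics/c8.png',cv2.resize(g['image'][120:190,260:330],None,fx=7,fy=7,interpolation=2))
E
```

```text
time_s: 13.15
position: [631.1, -308.5, 64.1]
t 13.15 pos [ 631.1 -308.5   64.1] F [-0.2 -0.5 -0.3] gf 0.0
d [ 2.1  2.2 42.1] rot [-0.0007  0.0006 -0.0012]
[291.11985369 152.29452098]
```

View pics/c8.png

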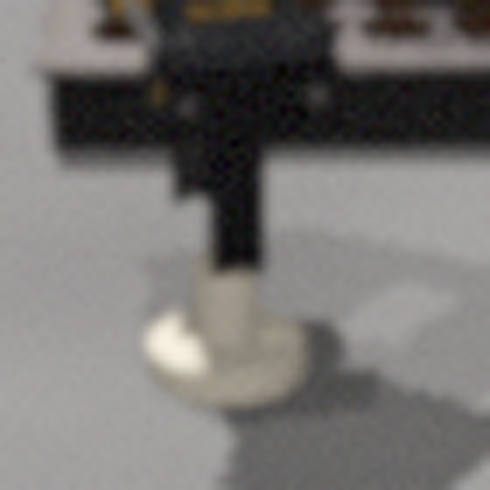

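The near finger tip is at (238,265) and the knob at (227,300), a few mm of offset that the final correction covers. I descend and grip.

To row units: 41 mm is 0.1367, 36 mm is 0.12.

```bash
python3 inch.py '[[0.8,[0.008,0.008,0],[0,0,0]],[0.8,[0.008,0.008,0.0333],[0,0,0]],[0.8,[0.008,0.008,0.0833],[0,0,0]],[0.8,[0.008,0.008,0.12],[0,0,0]],[0.8,[0.008,0.008,0.1367],[0,0,0]],[0.8,[0.008,0.008,0.1367],[0,0,0]],[0.8,[0.008,0.008,0.1367],[0,0,0]]]' | grep -E 'pos|force'
python3 go.py 628.5 -307 22 -162.2
```

```text
position: [627.8, -306.9, 22.2]
force: [0.1, -0.2, 0.3]
grip_force: 0.0
t 13.9 pos [ 627.8 -306.9   22.2] F [ 0.1 -0.2  0.3] gf 0.0
d [-0.7 -0.3  0.2] rot [ 0.0002 -0.0002 -0.0014]
```

To row units: -90 mm is -0.3, -75 mm is -0.25.

```bash
python3 inch.py '[[0.5,[0,0,0],[0,0,0]],[0.4,[0,0,0],[0,0,0]],[0.33,[0,0,0],[0,0,0]],[0.25,[0,0,0],[0,0,0]],[0.1,[0,0,0],[0,0,0]],[0.1,[0,0,0],[0,0,0]],[0.1,[0,0,0],[0,0,0]],[0.1,[0,0,0],[0,0,0]]]' 30 | tail -3
python3 inch.py '[[0.1,[0,0,-0.0167],[0,0,0]],[0.1,[0,0,-0.0667],[0,0,0]],[0.1,[0,0,-0.1667],[0,0,0]],[0.1,[0,0,-0.25],[0,0,0]],[0.1,[0,0,-0.3],[0,0,0]],[0.1,[0,0,-0.3],[0,0,0]],[0.1,[0,0,-0.3],[0,0,0]]]'
python3 go.py 558.2 -31.4 112 -162.2
```

```text
force: [1.1, -1.2, -0.4]
grip_width: 0.289
grip_force: 30.0
time_s: 15.4
position: [627.4, -306.7, 112.1]
orientation: [-0.154, 0.988, 0.0, -0.0]
force: [-0.1, 0.7, -3.8]
grip_width: 0.291
grip_force: 30.0
t 15.4 pos [ 627.4 -306.7  112.1] F [-0.1  0.7 -3.8] gf 30.0
d [-1.780e+01  2.833e+02  2.000e-01] rot [ 0.0005 -0.0004 -0.0015]
```

To row units: 283 mm is 0.9433, 275 mm is 0.9167.

```bash
python3 inch.py '[[0.1,[-0.0067,0.1,0],[0,0,0]],[0.1,[-0.0133,0.2333,0],[0,0,0]],[0.1,[-0.0233,0.3667,0],[0,0,0]],[0.1,[-0.0333,0.5,0],[0,0,0]],[0.1,[-0.04,0.6333,0],[0,0,0]],[0.1,[-0.0467,0.75,0],[0,0,0]],[0.1,[-0.0533,0.85,0],[0,0,0]],[0.1,[-0.0567,0.9167,0],[0,0,0]],[0.1,[-0.06,0.9433,0],[0,0,0]],[0.1,[-0.06,0.9433,0],[0,0,0]]]' | head -2
python3 inch.py '[[0.1,[0,0,0],[0,0,0]],[0.1,[0,0,0],[0,0,0]]]'|grep -E 'pos|force'
python3 go.py 558.2 -31.4 75 -162.2
python3 - <<'E'
from cell import env
from h import *
import cv2
f=env.grab_frame('side');g=f
print(proj(g,[558.2,-31.4,35]))
cv2.imwrite('pics/c9.png',cv2.resize(g['image'][140:250,260:390],None,fx=5,fy=5,interpolation=2))
E
```

```text
time_s: 16.4
position: [557.8, -31.1, 111.0]
position: [558.9, -32.8, 112.2]
force: [0.0, -0.1, -4.2]
grip_force: 30.0
t 16.6 pos [558.9 -32.8 112.2] F [ 0.  -0.1 -4.2] gf 30.0
d [ 0.3  1.6 37.2] rot [-0.0002 -0.0004 -0.0027]
[308.97449003 208.18753312]
```

View pics/c9.png

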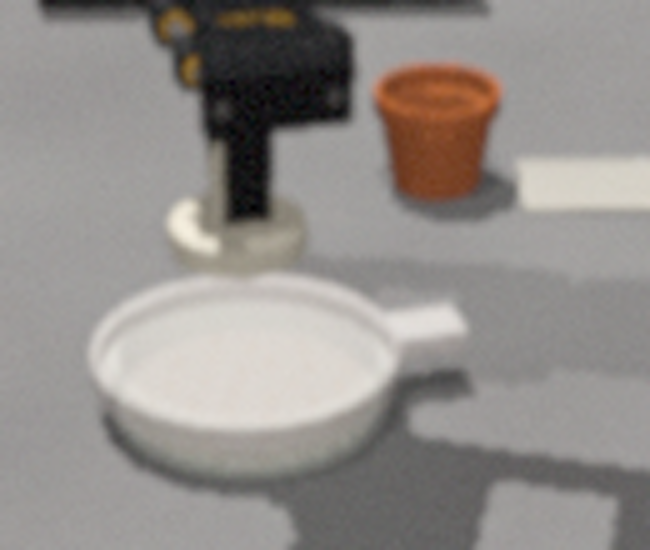

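The weight hangs level at about (237,235) and the lid centre is at about (245,350), so they are aligned within about 3 mm. I lower it.

To row units: 52 mm is 0.1733, 50 mm is 0.1667.

```bash
python3 inch.py '[[0.1,[0.0033,0.0033,0.0267],[0,0,0]],[0.1,[0.0067,0.0053,0.06],[0,0,0]],[0.1,[0.0067,0.0053,0.0933],[0,0,0]],[0.1,[0.0067,0.0053,0.1267],[0,0,0]],[0.1,[0.0067,0.0053,0.1533],[0,0,0]],[0.1,[0.0067,0.0053,0.1667],[0,0,0]],[0.1,[0.0067,0.0053,0.1733],[0,0,0]],[0.1,[0.0067,0.0053,0.1733],[0,0,0]],[0.1,[0.0067,0.0053,0.1733],[0,0,0]]]' | grep -E 'pos|force'
python3 inch.py '[[0.1,[0,0,0.002],[0,0,0]],[0.1,[0,0,0.004],[0,0,0]],[0.1,[0,0,0.0057],[0,0,0]],[0.1,[0,0,0.0073],[0,0,0]],[0.1,[0,0,0.0073],[0,0,0]]]'|grep -E 'pos|force'
```

```text
position: [556.8, -31.0, 61.0]
force: [0.1, -0.8, -3.6]
grip_force: 30.0
position: [556.3, -30.9, 58.2]
force: [-0.6, -0.6, -2.8]
grip_force: 30.0
```

To row units: 0.7 mm is 0.0023, 0.4 mm is 0.0013.

```bash
python3 inch.py '[[0.1,[0,0,0.0013],[0,0,0]],[0.1,[0,0,0.0023],[0,0,0]],[0.1,[0,0,0.0023],[0,0,0]]]'|grep -E 'pos|force'
python3 inch.py '[[0.1,[0,0,0.001],[0,0,0]],[0.1,[0,0,0.0013],[0,0,0]],[0.1,[0,0,0.0013],[0,0,0]]]'|grep -E 'pos|force'
```

```text
position: [556.3, -30.9, 57.5]
force: [-0.1, -0.4, -2.5]
grip_force: 30.0
position: [556.4, -30.9, 57.5]
force: [-1.3, 0.8, -1.6]
grip_force: 30.0
```

To row units: 0.3 mm is 0.001.

```bash
python3 inch.py '[[0.1,[0,0,0.001],[0,0,0]],[0.1,[0,0,0.001],[0,0,0]],[0.1,[0,0,0.001],[0,0,0]]]'|grep -E 'pos|force'
python3 inch.py '[[0.35,[0,0,0],[0,0,0]],[0.45,[0,0,0],[0,0,0]],[0.6,[0,0,0],[0,0,0]],[0.7,[0,0,0],[0,0,0]],[0.7,[0,0,0],[0,0,0]],[0.7,[0,0,0],[0,0,0]],[0.7,[0,0,0],[0,0,0]]]'
python3 inch.py '[[0.7,[0,0,-0.0333],[0,0,0]],[0.7,[0,0,-0.1333],[0,0,0]],[0.7,[0,0,-0.2667],[0,0,0]],[0.7,[0,0,-0.4],[0,0,0]],[0.7,[0.1667,0,-0.4667],[0,0,0]],[0.7,[0.3333,0,-0.4667],[0,0,0]],[0.7,[0.5,0,-0.4667],[0,0,0]],[0.7,[0.6667,0,-0.4667],[0,0,0]],[0.7,[0.6667,0,-0.4667],[0,0,0]]]'|head -2
python3 - <<'E'
from cell import env
from h import *
import cv2
f=env.grab_frame('top');g=env.grab_frame('side')
A=cv2.resize(f['image'][140:250,285:365],None,fx=4,fy=4,interpolation=2);B=cv2.resize(g['image'][140:250,265:360],None,fx=4,fy=4,interpolation=2)
cv2.imwrite('pics/c10.png',np.hstack([A,B]))
E
```

```text
position: [556.4, -30.9, 57.4]
force: [-4.0, 0.1, 4.4]
grip_force: 30.0
time_s: 19.65
position: [556.4, -31.0, 56.8]
orientation: [-0.154, 0.988, -0.0, 0.0]
force: [-0.2, 0.1, -0.1]
grip_width: 0.694
grip_force: 0.0
time_s: 20.55
position: [362.5, -92.4, 197.2]
```

View pics/c10.png

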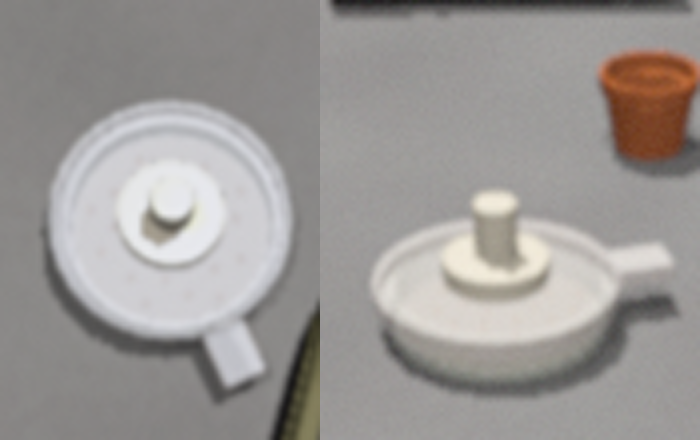

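The weight stands upright, disc at (172,213) against the lid centre (171,219), and the lid is flat. I hand it in.

```bash
python3 inch.py '[[0.7,[0,0,0],[0,0,0]],[0.7,[0,0,0],[0,0,0]],[0.7,[0,0,0],[0,0,0]]]'|head -1; python3 -c "
from cell import env
print(env.job_done())"
```

```text
time_s: 20.95
the job is handed in; nothing more can be done
None
```

The job is handed in: the dish was aired tab side first, the lid held clear for over two seconds and set back flat, and the weight stands upright on its middle; no verdict was returned, but the last pictures show lid and weight centred.

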